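Line up shell moulds under the pouring trough

TASK

Get the three ceramic shell moulds ready for pouring: first set the loose pouring cup into the open mouth of the mould that lacks one. Then slide all three along the slab (without lifting or tipping any of them) into an even, straight row under the trough, one below each spout with its cup centred under the spout, and each square and home against the back stop. Any mould may go under any spout; leave the crucible, brush and finished casting where they are.

Things in the scene. Friction and masses are not known exactly. Their poses are not given: they have to be found in the camera images.
- mould_a_mid (a point): loose grey-white ceramic shell mould: block 100 long (x) x 64 wide (y) x 70 mm high, 0.5-0.8 kg, flat sides, two thin steel straps; its cup is fixed on: an open drum 54 mm wide and 50 high on the block's top, axis 18 mm ahead (+x) of the centre. Point: block's centre, 35 mm above its underside; +x is the end that goes to the back stop (within 15 degrees of world x at the start), z up.
- mould_b_mid (a point): loose grey-white ceramic shell mould: block 100 long (x) x 64 wide (y) x 70 mm high, 0.5-0.8 kg, flat sides, two thin steel straps; like mould_a, cup fixed on, axis 18 mm ahead (+x) of the centre. Point: block's centre, 35 mm above its underside; +x is the end that goes to the back stop (within 15 degrees of world x at the start), z up.
- mould_c_mid (a point): loose grey-white ceramic shell mould: block 100 long (x) x 64 wide (y) x 70 mm high, 0.5-0.8 kg, flat sides, two thin steel straps; no cup: an open round mouth in its top, 46 mm across, 20 deep, axis 18 mm ahead (+x) of the centre. Point: block's centre, 35 mm above its underside; +x is the end that goes to the back stop (within 15 degrees of world x at the start), z up.
- cup_mid (a point): loose ceramic pouring cup, upright beside the moulds, 66 mm high, 0.14 kg: foot 40 mm across, 16 high, bevelled below; above it a straight open drum 54 mm across (grip here). The foot fits mould_c's mouth with 3 mm play all round; seated, the drum's shoulder rests on the mould and this point is 52 mm above the mould's centre. Point: cup's centre, 33 mm above its underside; z up.
- slab: fixed brick-topped slab on the table that carries the moulds, cup, crucible and station: 450 (x) x 800 (y) mm, its flat top 100 mm above the table; origin at the centre of its underside
- station: fixed blue pouring station; origin on the slab below the middle spout; x away from the robot, square to the stop, y left along the row. Trough overhead: x -45 to 30 mm, 520 mm long in y, underside 165 mm above the slab, top 195; three spouts 28 mm across hang to 140 mm up, 115 mm apart in y. Posts 25 mm square at x 20, y +-240 mm, on feet 90 x 40 x 8 mm.
- spot_middle (a point): point on the slab below the middle spout (axes as the station's). The back stop is a blue bar 30 mm high, 440 mm long in y, near face 32 mm beyond the spots (+x), orange marks level with the spouts: a mould that is home has its centre 18 mm short (-x) of its spot. An upright gripper would hit trough or cups; lean it back about 30 degrees.
- spot_left (a point): point on the slab below the left (+y) spout, 115 mm from the middle one; axes as the station's
- spot_right (a point): point on the slab below the right (-y) spout, 115 mm from the middle one; axes as the station's
- crucible: bystander: loose black crucible, 62 mm across, 70 mm high, at the side of the moulds opposite to the cup; origin at the centre of its underside
- brush: bystander: loose brush lying on the table to the left; origin at its underside
- casting: bystander: loose finished metal casting, a short flanged pipe 80 mm across, 70 mm high, to the right; origin at the centre of its underside

How it is judged (in metres and radians):
On the way, in this order (a step that is already met when the one before it is completed fails the run):
1. the loose cup is seated in the mouth of mould_c, shoulder down on its top (x of cup_mid in the frame of mould_c_mid between 0.012 and 0.024 m and y of cup_mid in the frame of mould_c_mid between -0.006 and 0.006 m and z of cup_mid in the frame of mould_c_mid between 0.048 and 0.056 m and contact force between the fingers and cup below 0.5 N), for 0.2 s.
2. the three moulds stand in the row, home against the stop, one under each spout, the cup still seated ((y of mould_a_mid in the frame of spot_left between -0.01 and 0.01 m or y of mould_a_mid in the frame of spot_middle between -0.01 and 0.01 m or y of mould_a_mid in the frame of spot_right between -0.01 and 0.01 m) and x of mould_a_mid in the frame of spot_middle between -0.025 and -0.011 m and angle between the x axis of each of mould_a_mid, mould_b_mid, mould_c_mid and the x axis of spot_middle, either way round below 0.09 rad and angle between each of mould_a_mid, mould_b_mid, mould_c_mid's own z axis and vertical below 0.06 rad and (y of mould_b_mid in the frame of spot_left between -0.01 and 0.01 m or y of mould_b_mid in the frame of spot_middle between -0.01 and 0.01 m or y of mould_b_mid in the frame of spot_right between -0.01 and 0.01 m) and x of mould_b_mid in the frame of spot_middle between -0.025 and -0.011 m and (y of mould_c_mid in the frame of spot_left between -0.01 and 0.01 m or y of mould_c_mid in the frame of spot_middle between -0.01 and 0.01 m or y of mould_c_mid in the frame of spot_right between -0.01 and 0.01 m) and x of mould_c_mid in the frame of spot_middle between -0.025 and -0.011 m and x of cup_mid in the frame of mould_c_mid between 0.012 and 0.024 m and y of cup_mid in the frame of mould_c_mid between -0.006 and 0.006 m and z of cup_mid in the frame of mould_c_mid between 0.048 and 0.056 m), for 0.2 s.
At the end, for the whole second after the job is handed in: Each mould stands flat, one per spout: its centre line within 10 mm of the spout's, lengthwise within 7 mm of home against the stop, square within 5 degrees. The cup is seated in mould_c (6 mm sideways, 4 mm in height). All at rest (all of step 2 and linear speed of each of mould_a, mould_b, mould_c, cup below 0.01 m/s); the robot touches nothing.
It fails at once if a mould lifted more than 15 mm (height (world z) of any of mould_a_mid, mould_b_mid, mould_c_mid above 0.15 m).
It fails at once if a mould tipped more than 14 degrees (angle between any of mould_a_mid, mould_b_mid, mould_c_mid's own z axis and vertical above 0.25 rad).
It fails at once if the crucible, brush or casting moved more than 30 mm (distance of any of crucible, brush, casting from where it was at the start of the episode above 0.03 m).
It also fails if it takes over 72 s, if anything falls off the work surface, if the arm or the gripper's body presses on something with over 40 N, if the wrist force passes 120 N, or if a joint passes its speed limit or range.

ROBOT

A 6-joint arm with a two-finger parallel gripper is mounted at the origin on the work surface. World frame = base frame: x ahead of the robot, y to its left, z up, the work surface at z = 0. Lengths are in mm, angles in rad, forces in N, time in s.
With the tool pointing down it reaches from about 275 to 825 mm from the base axis. Payload 5.2 kg.
Tool frame: the origin (TCP) lies at the very end of the fingers, on their centre line; the grasp point (between the pads) lies 19 mm behind it; z points along the fingers, y is the direction in which the jaws open and shut (so a half turn about z gives the same grasp; the last joint's range is limited). The gripper opens to 93 mm and grips with 3 to 60 N. Pads are 15 mm wide; open, the fingers measure 128 mm over their backs; the gripper's body (75 mm by 188 mm) begins 65 mm behind the grasp point.
Start: joints at [1.116, 0.259, 1.535, -0, 1.348, -0.203], TCP at [137.009, 532.667, 218.653] pointing down, gripper open.
Joint ranges: [-3.14, 3.14], [-0.91, 2.08], [0.19, 2.58], [-1.22, 4.36], [0.22, 2.71], [-3.12, 3.12]. Speed limits (rad/s): [2.57, 2.57, 3.14, 3.14, 3.14, 3.14].

INTERFACE

Orientations are given as [roll, pitch, yaw] about the fixed x, y, z axes, in that order (R = Rz(yaw) Ry(pitch) Rx(roll)).
In Python, from bench import robot gives the robot as it stands. The module is installed in compiled form; this text tells all that it offers. Calls block until the motion is done:
- robot.move_ptp(position, orientation): joint-space move of the TCP to a pose.
- robot.move_linear(position, ori=None, speed=150, f_stop=None): straight line of the TCP; ori=None keeps the orientation; speed is the mean speed in mm/s. With f_stop (N) it stops when the force on the tool has changed by that much, and returns True; else False.
- robot.move_j(angles): joint-space move.
- robot.move_gripper(opening): opening from 0.0 (shut) to 1.0 (fully open); the grip force is fixed at half the most; returns when the fingers have stopped.
- robot.sleep(seconds).
- robot.inverse_kinematics(position, orientation): joint angles nearest the present ones, or None.
- robot.get_image(name): name is "scene" or "top"; returns a dict with "img" (384x512x3 uint8, blue, green, red), "fovy" (degrees; the focal length in pixels is half the picture's height over the tangent of half this angle, whatever the lens; pixels are square), "cx", "cy" (the principal point, pixels), "eye" and "orientation" of the camera in the world. Camera axes: x right, y down, z forward; pixel columns grow to the right and rows downward; lengths in mm; the calibration is good to about 2 mm. A picture is of the moment at which its call begins. There is no depth.
A pose or a line that the arm cannot do raises robot.MotionError and nothing moves.
- robot.hand_in(): hands the job in, once; it reports no verdict.
Readings, each from a call of its own:
- robot.current_t(): time.
- robot.current_qpos(): joint angles.
- robot.current_joint_vel(): joint speeds.
- robot.current_joint_efforts(): joint torques, N m.
- robot.current_tcp_pos(): TCP position.
- robot.current_eef_rot(): TCP orientation.
- robot.current_contact_force(): force on the tool from outside, world axes, zero at the start.
- robot.current_ft_torque(): the same for the moment, N m.
- robot.current_gripper_width(): opening from 0.0 (shut) to 1.0 (fully open).
Only numpy, scipy, OpenCV 4.12 (cv2) and the standard library are available. Lean on these libraries where they do the work, as an engineer would, in place of code of your own. Each camera call takes 0.05 s, during which the arm holds its last target.

## Working session

There is one attempt and no reset: what is moved stays moved. The work goes in short steps, each a Python script; the robot and the scene stay as the last script left them, time stands still between calls to the robot, and variables do not carry over. Pictures are saved under pics/ and viewed, and the job is handed in when it is done.

```bash
mkdir -p pics; python3 - <<'E'
from bench import robot
import cv2,json
for n in("scene","top"):
    d=robot.get_image(n); cv2.imwrite(f"pics/{n}0.png",d["img"])
    print(n,{k:v for k,v in d.items() if k!="img"})
print(robot.current_t(),robot.current_tcp_pos(),robot.current_eef_rot())
E
```

```text
scene {'fovy': 54.412165182840354, 'cx': 254.96435595667955, 'cy': 195.10751370555786, 'eye': array([1524.88783817, -260.13536985, 1019.67680951]), 'orientation': array([-2.31122647,  0.02023261,  1.26953302])}
top {'fovy': 51.91457501876736, 'cx': 255.07737668217356, 'cy': 190.23984941944428, 'eye': array([ 413.08224186,    6.72893404, 1446.26682475]), 'orientation': array([-3.02256305, -0.00806619, -1.55411905])}
0.1 [136.7933331  532.22782831 217.90814528] [-3.14001348e+00 -3.20606192e-04  2.88981641e+00]
```

View pics/scene0.png

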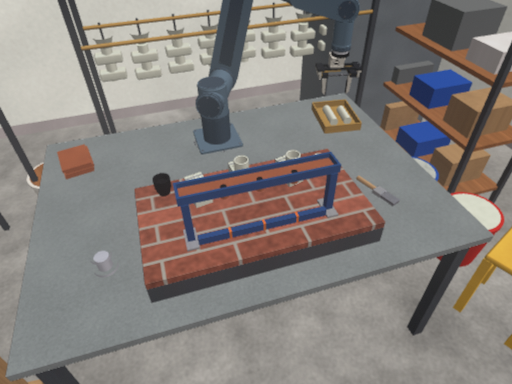

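View pics/top0.png

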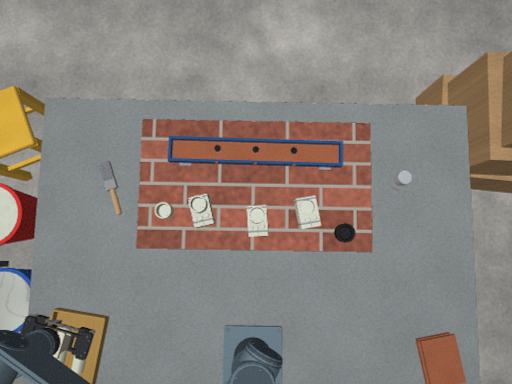

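The top view shows the cup at (163,210), three moulds at (200,210), (258,221), (307,212), the crucible at (344,233) and the trough at (255,151) with three spout holes. I'll enlarge it.

```bash
python3 - <<'E'
import cv2
im=cv2.imread("pics/top0.png")
cv2.imwrite("pics/t0z.png",cv2.resize(im[185:250,145:365],None,fx=3.6,fy=3.6,interpolation=cv2.INTER_CUBIC))
cv2.imwrite("pics/t0y.png",cv2.resize(im[110:180,140:370],None,fx=3.4,fy=3.4,interpolation=cv2.INTER_CUBIC))
im=cv2.imread("pics/scene0.png")
cv2.imwrite("pics/s0z.png",cv2.resize(im[140:290,130:390],None,fx=3,fy=3,interpolation=cv2.INTER_CUBIC))
E
```

```text
(no output)
```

View pics/t0z.png

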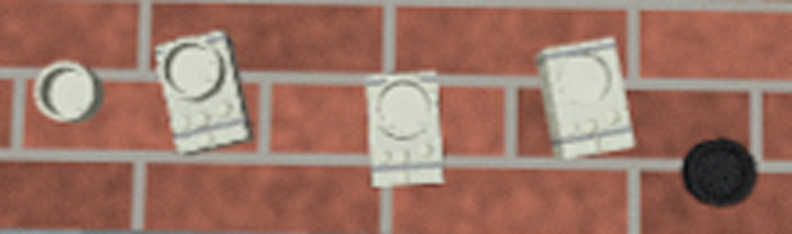

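View pics/t0y.png

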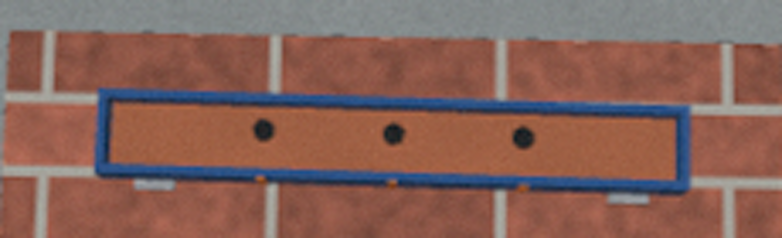

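View pics/s0z.png

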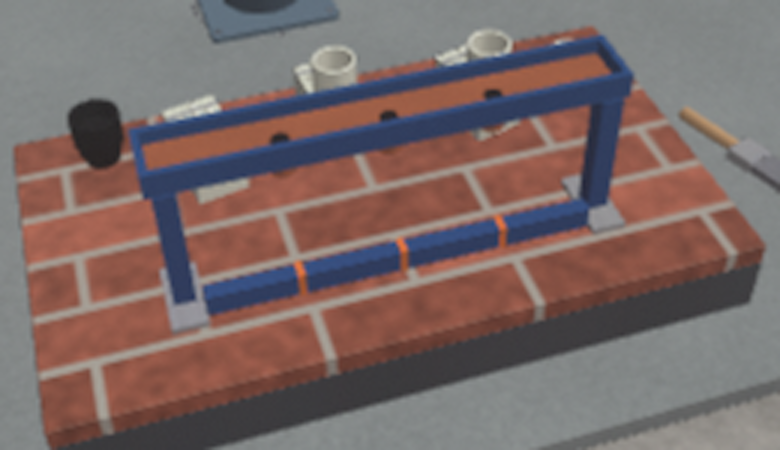

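```bash
cat > h.py <<'E'
import numpy as np,cv2
from scipy.spatial.transform import Rotation as R
from bench import robot
class Cam:
    def __init__(s,d):
        s.K=np.eye(3); f=d["img"].shape[0]/2/np.tan(np.radians(d["fovy"])/2)
        s.f=f;s.c=np.array([d["cx"],d["cy"]]);s.e=np.array(d["eye"]);s.Rm=R.from_euler("xyz",d["orientation"]).as_matrix();s.img=d["img"]
    def ray(s,p):
        p=np.atleast_2d(p).astype(float); v=np.c_[(p-s.c)/s.f,np.ones(len(p))]; return v@s.Rm.T
    def plane(s,p,z):
        v=s.ray(p); return (s.e+v*((z-s.e[2])/v[:,2:3]))[:,:2]
    def proj(s,P):
        q=(np.atleast_2d(P)-s.e)@s.Rm; return q[:,:2]/q[:,2:]*s.f+s.c
E
python3 - <<'E'
from h import *
import numpy as np
d=robot.get_image("top");c=Cam(d);im=d["img"]
np.save("top_a.npy",im)
# spout holes: dark weighted centroid in trough
g=im.max(2).astype(float)
for u,v in((217,148),(256,149.5),(294,150.5)):
    u0,v0=int(u)-5,int(v)-5
    w=np.clip(90-g[v0:v0+11,u0:u0+11],0,None); yy,xx=np.mgrid[v0:v0+11,u0:u0+11]
    p=[(w*xx).sum()/w.sum(),(w*yy).sum()/w.sum()]
    print("hole",np.round(p,2),w.sum(),*(np.round(c.plane(p,z),1) for z in(265,295)))
# blue trough rect
hsv=cv2.cvtColor(im,cv2.COLOR_BGR2HSV)
m=cv2.inRange(hsv,(105,120,50),(125,255,255)); m[:,:130]=0;m[:,360:]=0;m[:100]=0;m[200:]=0
cs,_=cv2.findContours(m,cv2.RETR_EXTERNAL,cv2.CHAIN_APPROX_NONE); k=max(cs,key=cv2.contourArea)
b=cv2.boxPoints(cv2.minAreaRect(k)); w=c.plane(b,295);print(np.round(w,1), w.mean(0),np.linalg.norm(w-np.roll(w,1,0),axis=1))
# white things
m=cv2.inRange(hsv,(0,0,110),(180,70,255)); m[:185]=0;m[250:]=0;m[:,:145]=0;m[:,365:]=0
n,l,st,ce=cv2.connectedComponentsWithStats(m)
for s,q in zip(st,ce): print(s,q)
print(im[198:232,320-25:325,1])
E
```

```text
hole [217.06 147.74] 1191.0 [[683.1 117.8]] [[676.3 115. ]]
hole [255.21 148.93] 1180.0 [[681.6   1.3]] [[674.8   1.4]]
hole [293.34 150.02] 1259.0 [[ 680.3 -115.3]] [[ 673.5 -112.2]]
[[ 633.4  259.7]
 [ 710.2  260.7]
 [ 704.  -256.8]
 [ 627.1 -253.8]] [668.67110626   2.44179221] [513.56313955  76.7933917  517.57863888  76.95065348]
[     0      0    512    384 192244] [255.57026487 190.99122469]
[ 145  185  220   65 4362] [252.44108207 213.91425951]
[173 210   1   2   2] [173.  210.5]
[[108 142 167 ... 137  94 101]
 [151 198 210 ... 133  93  98]
 [146 147 163 ... 132  96  96]
 ...
 [166 169 165 ... 150 146 144]
 [165 166 166 ... 164 164 167]
 [153 153 151 ... 161 155 159]]
```

```bash
python3 - <<'E'
from h import *
im=np.load("top_a.npy")
print("cup row210",im[210,150:180].tolist())
print("c row 215",im[215,290:325].tolist())
print("mortar",im[205,150].tolist(),im[186,185].tolist())
E
```

```text
cup row210 [[158, 165, 166], [141, 152, 167], [100, 115, 169], [72, 94, 168], [139, 154, 188], [170, 189, 191], [119, 133, 133], [79, 87, 87], [121, 135, 133], [179, 198, 193], [203, 218, 214], [202, 215, 213], [200, 215, 211], [201, 215, 212], [201, 215, 212], [201, 215, 212], [200, 214, 212], [201, 215, 210], [200, 215, 211], [204, 219, 214], [173, 189, 185], [96, 107, 109], [85, 94, 91], [85, 98, 110], [83, 102, 149], [80, 100, 165], [80, 98, 164], [85, 105, 174], [85, 104, 173], [85, 105, 176]]
c row 215 [[65, 78, 129], [62, 77, 125], [68, 78, 130], [60, 75, 121], [63, 75, 123], [56, 70, 121], [103, 118, 139], [147, 162, 162], [158, 173, 171], [176, 193, 191], [200, 216, 213], [200, 214, 211], [197, 212, 209], [200, 214, 211], [199, 214, 210], [199, 213, 210], [199, 213, 210], [195, 211, 206], [199, 213, 210], [194, 211, 205], [200, 214, 211], [194, 212, 205], [193, 210, 206], [200, 215, 212], [193, 210, 207], [186, 202, 199], [191, 207, 203], [199, 214, 209], [182, 197, 198], [126, 139, 164], [60, 79, 138], [69, 82, 141], [71, 83, 138], [67, 83, 135], [69, 82, 135]]
mortar [155, 163, 165] [158, 166, 166]
```

```bash
cat >> h.py <<'E'
def up(im,x0,y0,x1,y1,s=8):
    return cv2.resize(im[y0:y1,x0:x1],None,fx=s,fy=s,interpolation=cv2.INTER_CUBIC)
def unup(p,x0,y0,s=8): return (np.asarray(p,float)+.5)/s-.5+[x0,y0]
def big(m):
    cs,_=cv2.findContours(m,cv2.RETR_EXTERNAL,cv2.CHAIN_APPROX_NONE); return max(cs,key=cv2.contourArea)
def rectmould(c,box,z=170,thr=185,close=25):
    x0,y0,x1,y1=box;u=up(c.img,*box);m=(u[:,:,1]>thr).astype(np.uint8)*255
    m=cv2.morphologyEx(m,cv2.MORPH_OPEN,np.ones((13,13))) ; m=cv2.morphologyEx(m,cv2.MORPH_CLOSE,np.ones((close,close)))
    k=big(m);b=unup(cv2.boxPoints(cv2.minAreaRect(k)),x0,y0);w=c.plane(b,z)
    o=w.mean(0);e=[w[1]-w[0],w[2]-w[1]];L=[np.linalg.norm(v) for v in e]
    a=e[int(np.argmax(L))]; a=a*np.sign(a[0]); vis=u.copy();cv2.drawContours(vis,[k],-1,(0,0,255),1)
    cv2.polylines(vis,[cv2.boxPoints(cv2.minAreaRect(k)).astype(int)],1,(255,0,0),1)
    return o,np.arctan2(a[1],a[0]),sorted(L),vis
E
python3 - <<'E'
from h import *
d=robot.get_image("top");c=Cam(d)
V=[]
for n,b in(("a",(184,190,218,232)),("b",(242,200,276,242)),("c",(290,192,324,234))):
    o,y,L,v=rectmould(c,b);print(n,np.round(o,1),round(y,3),np.round(L,1));V.append(v)
V.append(cv2.resize(up(c.img,150,195,178,225),(V[0].shape[1],V[0].shape[0])))
cv2.imwrite("pics/m1.png",cv2.resize(np.hstack(V),(800,247)))
E
```

```text
a [497.6 175.1] 0.252 [63. 98.]
b [467.4  -8.5] 0.079 [63.4 99. ]
c [ 494.3 -175.1] 0.187 [65.2 90.7]
```

View pics/m1.png

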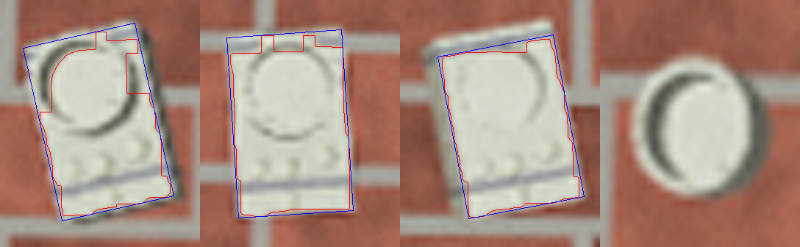

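```bash
python3 - <<'E'
from h import *
c=Cam(robot.get_image("scene"))
for n,x,y,a in(("a",497.6,175.1,.252),("b",467.4,-8.5,.079),("c",497,-175,.187)):
    p=np.array([x+18*np.cos(a),y+18*np.sin(a)]);print(n,[((c.proj([*p,z])-[130,140])*3).round(0)[0].tolist() for z in(170,220)])
t=Cam(robot.get_image("top"));q=t.plane([163.5,210.5],166)[0];print(q,((c.proj([*q,166])-[130,140])*3))
cv2.imwrite("pics/s1.png",up(c.img,150,145,320,210,4)[:600,:800])
E
```

```text
a [[487.0, 73.0], [488.0, 40.0]]
b [[334.0, 89.0], [332.0, 56.0]]
c [[205.0, 133.0], [200.0, 99.0]]
[494.943614   294.82713861] [[565.47589785  48.63181703]]
```

View pics/s1.png

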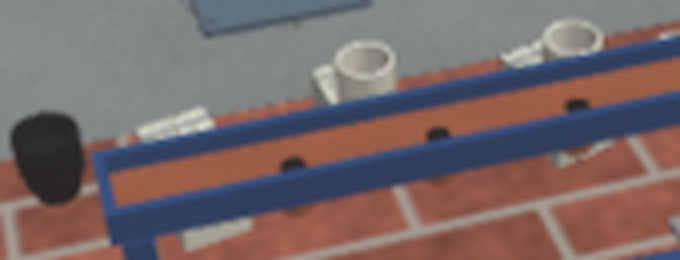

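```bash
cat >> h.py <<'E'
def ortho(c,o,yaw,z,hx=70,hy=50,s=.5):
    """metric crop in mould frame: rows x from +hx to -hx, cols y from +hy to -hy"""
    xs=np.arange(hx,-hx-1e-6,-s);ys=np.arange(hy,-hy-1e-6,-s);X,Y=np.meshgrid(xs,ys,indexing="ij")
    W=np.stack([o[0]+X*np.cos(yaw)-Y*np.sin(yaw),o[1]+X*np.sin(yaw)+Y*np.cos(yaw),np.full_like(X,z)],-1).reshape(-1,3)
    p=c.proj(W).astype(np.float32).reshape(*X.shape,2)
    return cv2.remap(c.img,p[...,0],p[...,1],cv2.INTER_CUBIC),xs,ys
E
python3 - <<'E'
from h import *
d=robot.get_image("top");c=Cam(d)
o=[498,-175];
for yaw in (.187,.17,.15):
  I,xs,ys=ortho(c,o,yaw,170)
  G=I[:,:,1].astype(float)
  col=lambda a,b:G[(xs<a)&(xs>b)].mean(0)
  for a,b in((-10,-25),(-35,-45)):
    p=col(a,b);g=np.diff(p);print(yaw,"rows",a,b,"L",ys[np.argmax(g[:100])], "R",ys[100+np.argmin(g[100:])])
I,xs,ys=ortho(c,o,.187,170);G=I[:,:,1].astype(float)
for a,b in((25,10),(10,-10),(-10,-25)):
    p=G[:,(ys<a)&(ys>b)].mean(1);print("y",a,b);print([(float(x),int(v)) for x,v in zip(xs[::4],p[::4])if abs(x)>36])
p=G[(xs<-10)&(xs>-25)].mean(0);print([(float(x),int(v)) for x,v in zip(ys[::2],p[::2])if abs(x)>25])
p=G[(xs<28)&(xs>8)].mean(0);print("mouth",[(float(x),int(v)) for x,v in zip(ys[::2],p[::2])])
cv2.imwrite("pics/c1.png",cv2.resize(I,None,fx=2.4,fy=2.,interpolation=cv2.INTER_CUBIC))
E
```

```text
0.187 rows -10 -25 L 41.5 R -32.0
0.187 rows -35 -45 L 32.0 R -32.5
0.17 rows -10 -25 L 41.0 R -32.0
0.17 rows -35 -45 L 41.0 R -32.5
0.15 rows -10 -25 L 40.5 R -32.5
0.15 rows -35 -45 L 40.5 R -34.0
y 25 10
[(70.0, 86), (68.0, 86), (66.0, 85), (64.0, 86), (62.0, 87), (60.0, 88), (58.0, 86), (56.0, 86), (54.0, 101), (52.0, 138), (50.0, 185), (48.0, 202), (46.0, 177), (44.0, 157), (42.0, 168), (40.0, 197), (38.0, 214), (-38.0, 210), (-40.0, 217), (-42.0, 217), (-44.0, 215), (-46.0, 209), (-48.0, 178), (-50.0, 144), (-52.0, 146), (-54.0, 160), (-56.0, 163), (-58.0, 161), (-60.0, 143), (-62.0, 115), (-64.0, 98), (-66.0, 93), (-68.0, 94), (-70.0, 95)]
y 10 -10
[(70.0, 95), (68.0, 94), (66.0, 94), (64.0, 95), (62.0, 96), (60.0, 95), (58.0, 92), (56.0, 90), (54.0, 102), (52.0, 136), (50.0, 184), (48.0, 206), (46.0, 179), (44.0, 148), (42.0, 148), (40.0, 165), (38.0, 193), (-38.0, 206), (-40.0, 210), (-42.0, 210), (-44.0, 211), (-46.0, 205), (-48.0, 176), (-50.0, 123), (-52.0, 97), (-54.0, 125), (-56.0, 155), (-58.0, 163), (-60.0, 164), (-62.0, 155), (-64.0, 132), (-66.0, 108), (-68.0, 96),
[... 1774 characters left out ...]
.0, 216), (-1.0, 216), (-2.0, 215), (-3.0, 215), (-4.0, 215), (-5.0, 215), (-6.0, 215), (-7.0, 215), (-8.0, 215), (-9.0, 215), (-10.0, 215), (-11.0, 216), (-12.0, 217), (-13.0, 218), (-14.0, 216), (-15.0, 212), (-16.0, 204), (-17.0, 196), (-18.0, 187), (-19.0, 181), (-20.0, 178), (-21.0, 180), (-22.0, 187), (-23.0, 198), (-24.0, 209), (-25.0, 216), (-26.0, 219), (-27.0, 217), (-28.0, 213), (-29.0, 206), (-30.0, 195), (-31.0, 179), (-32.0, 159), (-33.0, 138), (-34.0, 121), (-35.0, 111), (-36.0, 111), (-37.0, 118), (-38.0, 129), (-39.0, 140), (-40.0, 150), (-41.0, 158), (-42.0, 162), (-43.0, 165), (-44.0, 165), (-45.0, 163), (-46.0, 159), (-47.0, 154), (-48.0, 147), (-49.0, 136), (-50.0, 125)]
```

View pics/c1.png

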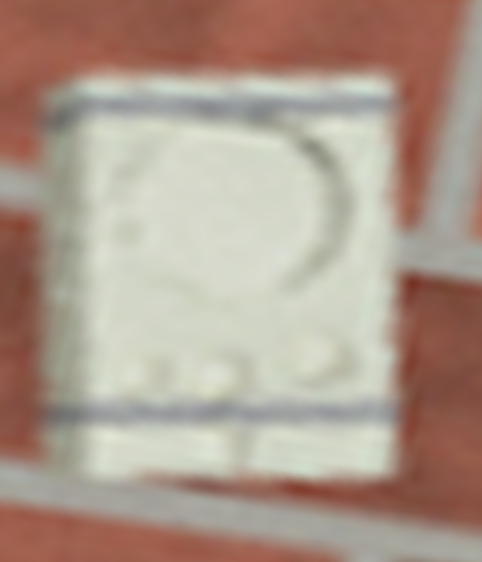

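```bash
python3 - <<'E'
from h import *
d=robot.get_image("top");c=Cam(d)
I,xs,ys=ortho(c,[495,295],0,166,50,50)
G=I[:,:,1].astype(float)
p=G[(abs(xs)<6)].mean(0);print("y",[(float(x),int(v)) for x,v in zip(ys[::2],p[::2])if 18<abs(x)<40])
p=G[:,(abs(ys)<6)].mean(1);print("x",[(float(x),int(v)) for x,v in zip(xs[::2],p[::2])if 18<abs(x)<40])
cv2.imwrite("pics/cup1.png",cv2.resize(I,None,fx=2,fy=2))
for n,o,yw in(("a",[497.6,175.1],.252),("b",[467.4,-8.5],.079)):
  I,xs,ys=ortho(c,o,yw,170);G=I[:,:,1].astype(float)
  print(n,"y",[(float(x),int(v)) for x,v in zip(ys[::2],G[(xs<-38)&(xs>-46)].mean(0)[::2])if 28<abs(x)<38],
   "y",[(float(x),int(v)) for x,v in zip(ys[::2],G[(xs<-8)&(xs>-20)].mean(0)[::2])if 28<abs(x)<38],
   "rear",[(float(x),int(v)) for x,v in zip(xs[::2],G[:,abs(ys)<25].mean(1)[::2])if -56<x<-42])
  cv2.imwrite(f"pics/{n}1.png",I)
for y in(np.pi/2,-np.pi/2,0,np.pi):
    print(y,robot.inverse_kinematics([495,295,250],[np.pi,0,y]),robot.inverse_kinematics([516,-171,250],[np.pi,0,y]))
E
```

```text
y [(39.0, 134), (38.0, 123), (37.0, 111), (36.0, 99), (35.0, 92), (34.0, 94), (33.0, 105), (32.0, 122), (31.0, 142), (30.0, 162), (29.0, 177), (28.0, 186), (27.0, 184), (26.0, 174), (25.0, 156), (24.0, 135), (23.0, 113), (22.0, 96), (21.0, 86), (20.0, 88), (19.0, 100), (-19.0, 214), (-20.0, 208), (-21.0, 194), (-22.0, 169), (-23.0, 144), (-24.0, 120), (-25.0, 100), (-26.0, 93), (-27.0, 92), (-28.0, 91), (-29.0, 92), (-30.0, 94), (-31.0, 97), (-32.0, 98), (-33.0, 99), (-34.0, 100), (-35.0, 100), (-36.0, 100), (-37.0, 99), (-38.0, 100), (-39.0, 100)]
x [(39.0, 90), (38.0, 91), (37.0, 91), (36.0, 89), (35.0, 88), (34.0, 90), (33.0, 91), (32.0, 94), (31.0, 105), (30.0, 125), (29.0, 146), (28.0, 167), (27.0, 187), (26.0, 199), (25.0, 201), (24.0, 194), (23.0, 172), (22.0, 148), (21.0, 140), (20.0, 154), (19.0, 180), (-19.0, 217), (-20.0, 217), (-21.0, 210), (-22.0, 197), (-23.0, 183), (-24.0, 164), (-25.0, 139), (-26.0, 118), (-27.0, 100), (-28.0, 86), (-29.0, 84), (-30.0, 89), (-31.0, 93), (-32.0, 95), (-33.0, 96), (-34.0, 97), (-35.0, 96), (-36.0, 94), (-37.0, 92), (-38.0, 92), (-39.0, 
[... 1395 characters left out ...]
1  1.41879731e+00 -4.44089210e-16
  1.43507015e+00  3.43956583e-01] [-0.52527148  0.22791009  1.4983602   0.          1.41532236 -0.52527148]
-1.5707963267948966 [ 0.34395658  0.28772519  1.41879731  0.          1.43507015 -2.79763607] [-5.25271484e-01  2.27910094e-01  1.49836020e+00 -4.44089210e-16
  1.41532236e+00  2.61632117e+00]
0 [ 3.43956583e-01  2.87725192e-01  1.41879731e+00 -4.44089210e-16
  1.43507015e+00  1.91475291e+00] [-5.25271484e-01  2.27910094e-01  1.49836020e+00 -4.44089210e-16
  1.41532236e+00  1.04552484e+00]
3.141592653589793 [ 0.34395658  0.28772519  1.41879731  0.          1.43507015 -1.22683974] [-0.52527148  0.22791009  1.4983602   0.          1.41532236 -2.09606781]
```

View pics/cup1.png

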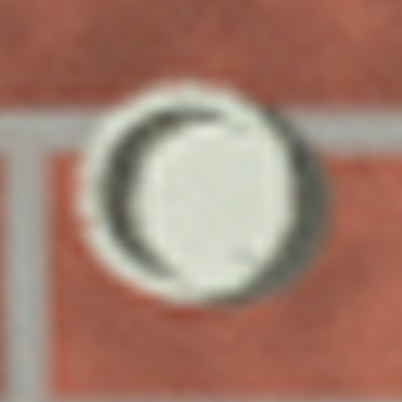

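```bash
python3 - <<'E'
from h import *
o=[np.pi,0,np.pi/2]
print(robot.current_t())
robot.move_ptp([497.2,299.2,230],o);print(robot.current_t(),robot.current_contact_force().round(2))
robot.move_linear([497.2,299.2,134],speed=120)
robot.move_gripper(0.0);print(robot.current_t(),robot.current_gripper_width()*93,robot.current_tcp_pos(),robot.current_contact_force().round(2))
robot.move_linear([497.2,299.2,270],speed=150)
print(robot.current_t(),robot.current_gripper_width()*93,robot.current_tcp_pos(),robot.current_contact_force().round(2))
d=robot.get_image("scene");cv2.imwrite("pics/s2.png",up(d["img"],230,90,380,202,5))
E
```

```text
0.4
1.9833 [-0.33  0.33 -1.2 ]
3.65 52.62571012449714 [497.06826148 299.20679318 134.04879345] [-0.95  0.15  1.26]
4.7083 52.399846653201756 [496.65952429 298.97198771 268.84015441] [-0.34 -0.35 -1.05]
```

View pics/s2.png

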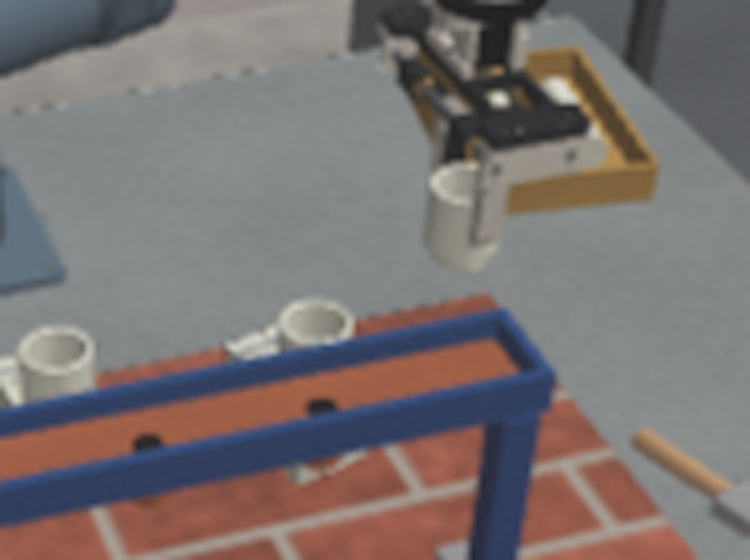

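```bash
python3 - <<'E'
from h import *
o=[np.pi,0,np.pi/2]
robot.move_linear([497.2,299.2,290],speed=150)
robot.move_ptp([516.6,-171.4,280],o)
robot.move_linear([516.6,-171.4,212],speed=120)
robot.sleep(.2);print(robot.current_t(),robot.current_tcp_pos(),robot.current_contact_force().round(2))
h=robot.move_linear([516.6,-171.4,187],speed=25,f_stop=6)
print(h,robot.current_t(),robot.current_tcp_pos(),robot.current_contact_force().round(2),robot.current_ft_torque().round(3))
E
```

```text
7.675 [ 517.14008752 -171.654605    212.98398642] [-0.15 -0.48 -1.08]
True 8.5667 [ 516.37333186 -171.2859934   188.03581164] [-0.55 -0.5   4.41] [-0.033  0.031  0.028]
```

```bash
python3 - <<'E'
from h import *
robot.move_gripper(1.0)
robot.move_linear([516.4,-171.3,300],speed=200)
robot.move_ptp([400,-60,320],[np.pi,0,0]);
d=robot.get_image("top");c=Cam(d);print(robot.current_t())
cv2.imwrite("pics/t3.png",up(d["img"],150,180,360,245,3.7) if 0 else cv2.resize(d["img"][130:250,145:365],None,fx=3.6,fy=3.6,interpolation=cv2.INTER_CUBIC))
d=robot.get_image("scene");cv2.imwrite("pics/s3.png",up(d["img"],140,130,300,230,5))
E
```

```text
11.6333
```

View pics/t3.png

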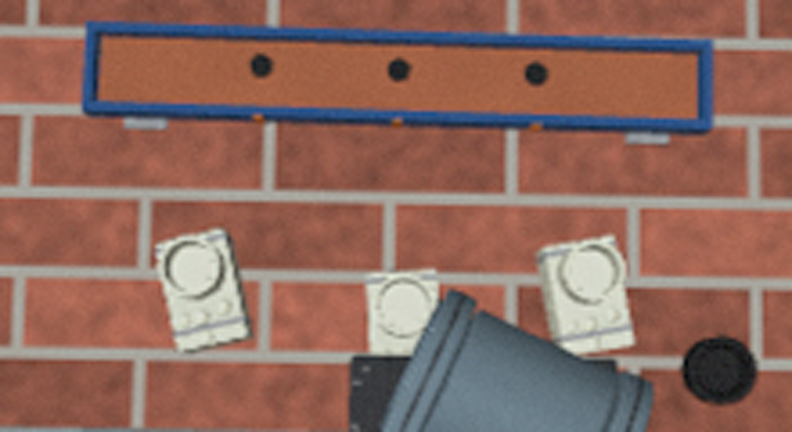

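View pics/s3.png

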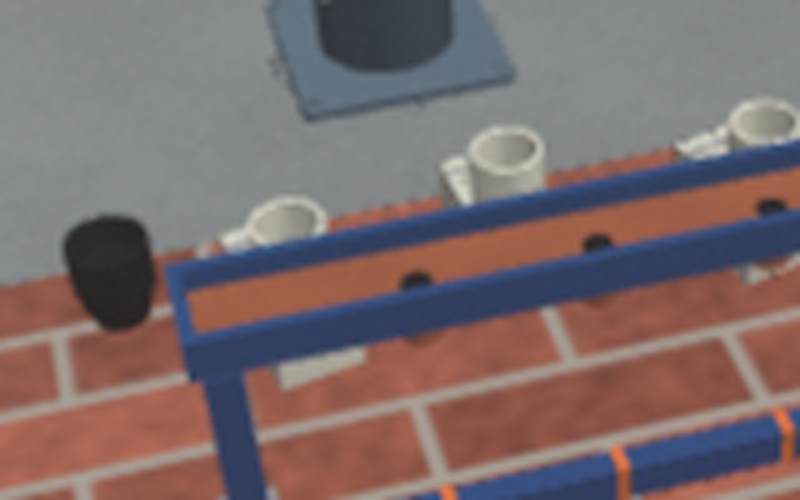

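```bash
python3 - <<'E'
from h import *
for nm in("scene","top"):
    d=robot.get_image(nm);c=Cam(d);hsv=cv2.cvtColor(d["img"],cv2.COLOR_BGR2HSV)
    m=cv2.inRange(hsv,(6,170,150),(18,255,255))
    n,l,st,ce=cv2.connectedComponentsWithStats(m)
    for s,q in zip(st,ce):
        if 2<=s[4]<100: print(nm,s,q.round(1),c.plane(q,130 if nm=="scene" else 280).round(1), c.plane(q,118).round(1))
    if nm=="scene":
        for x,y in((677.5,1.5),(679,116.5),(676,-113.5)): print("pred",c.proj([x+32,y,130]).round(1),c.proj([x+32,y,100]).round(1), c.proj([x+62,y,130]).round(1))
        cv2.imwrite("pics/s4.png",up(d["img"],185,195,345,255,5))
E
```

```text
scene [296 212   2  10  10] [296.7 216.5] [[734.  111.6]] [[723.3 116.6]]
scene [263 220   2   9   9] [263.8 224. ] [[731.9  -2.5]] [[721.2   0.9]]
scene [229 228   2   7   7] [229.7 231. ] [[ 726.6 -115.6]] [[ 715.9 -113.7]]
scene [231 236   1   2   2] [231.  236.5] [[ 750.5 -117.6]] [[ 740.1 -115.6]]
pred [[262.8 219. ]] [[262.9 225.2]] [[265.7 225.3]]
pred [[295.5 211.5]] [[295.  217.7]] [[298.9 217.6]]
pred [[228.9 226.8]] [[229.5 233. ]] [[231.2 233.4]]
```

View pics/s4.png

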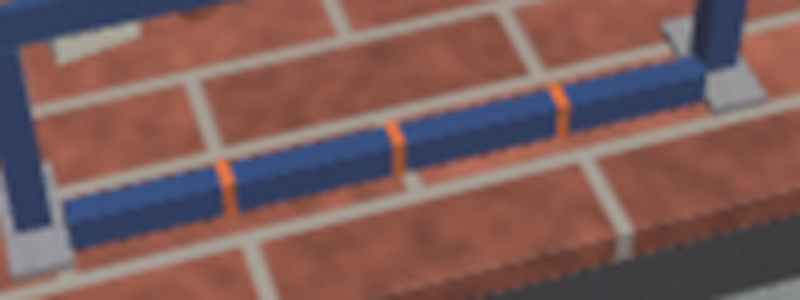

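```bash
python3 - <<'E'
from h import *
c=Cam(robot.get_image("scene"))
for p in((223,163),(392,127),(556,86)): print(c.plane(unup(p,185,195,5),130).round(1))
for xy,ya in(((498.2,175.1),.252),((468,-8.6),.079),((498.9,-174.7),.187)):pass
for x,y,ya in((498.2-34,175.1-9,.252),(468-35,-11,.079),(625,117,-.013),(625,1.5,-.013),(625,-114,-.013)):
    print([None if q is None else q.round(2).tolist() for q in (robot.inverse_kinematics([x,y,112],[np.pi,-np.pi/6,ya]),)])
E
```

```text
[[ 710.1 -113.1]]
[[7.14e+02 7.00e-01]]
[[712.6 117. ]]
[[0.03, 0.02, 2.27, 0.32, 0.35, 1.08]]
[[-0.56, -0.11, 2.39, 0.65, 0.52, 0.42]]
[[0.02, 0.27, 1.96, -0.04, 0.39, 1.64]]
[[-0.24, 0.25, 1.99, 0.29, 0.41, 1.1]]
[[-0.49, 0.27, 1.96, 0.51, 0.5, 0.69]]
```

```bash
cat >> h.py <<'E'
LEAN=np.pi/6
SY=-0.0125
def slide(m,yaw,spot,gz=140,dx=-33,back=110):
    t=lambda:round(robot.current_t(),2)
    ori=[np.pi,-LEAN,yaw];f=np.array([np.cos(yaw),np.sin(yaw)])
    d=dx+19*np.sin(LEAN);z=gz-19*np.cos(LEAN)
    g=np.r_[np.array(m)+f*d,z]; ax=np.r_[f*np.sin(LEAN),-np.cos(LEAN)]
    robot.move_ptp(g-ax*back,ori); print("pre",t())
    hit=robot.move_linear(g,speed=120,f_stop=12); print("at",hit,robot.current_tcp_pos().round(1),t())
    if hit: return
    robot.move_gripper(0.0); print("grip",round(robot.current_gripper_width()*93,1),robot.current_contact_force().round(1),t())
    fs=np.array([np.cos(SY),np.sin(SY)]); h=np.array(spot)+fs*(d-18); o2=[np.pi,-LEAN,SY]
    robot.move_linear(np.r_[h-fs*15,z],ori=o2,speed=90)
    robot.sleep(.1);print("short",robot.current_tcp_pos().round(1),robot.current_contact_force().round(1),t())
    hit=robot.move_linear(np.r_[h+fs*6,z],speed=25,f_stop=10)
    e=np.r_[h,z]; print("home",hit,(robot.current_tcp_pos()-e).round(1),robot.current_contact_force().round(1),t())
def leave(yaw=SY,back=120):
    robot.move_gripper(1.0)
    ax=np.r_[np.cos(yaw)*np.sin(LEAN),np.sin(yaw)*np.sin(LEAN),-np.cos(LEAN)]
    robot.move_linear(robot.current_tcp_pos()-ax*back,ori=[np.pi,-LEAN,yaw],speed=150);print("left",robot.current_t())
E
python3 - <<'E'
from h import *
c=Cam(robot.get_image("top"))
print("cruc",c.plane([344.3,232.5],170))
try: slide((468,-8.6),.079,(678,1.3))
except robot.MotionError as e: print("ME",e)
E
```

```text
cruc [[ 433.76052763 -290.90012125]]
pre 12.52
at False [445.3 -10.6 124.1] 13.58
grip 64.2 [-3.3  2.1  6.8] 14.16
short [621.    2.1 123.8] [-7.4  0.1  6.7] 16.38
home True [-0.4  0.4  0.2] [-1.  1.  3.] 17.01
```

```bash
python3 - <<'E'
from h import *
print(robot.current_contact_force().round(1))
leave()
d=robot.get_image("scene");cv2.imwrite("pics/s5.png",up(d["img"],185,135,345,255,5))
d=robot.get_image("top");cv2.imwrite("pics/t5.png",up(d["img"],180,120,340,240,5))
E
```

```text
[-1.  1.  3.]
left 18.6417
```

View pics/s5.png

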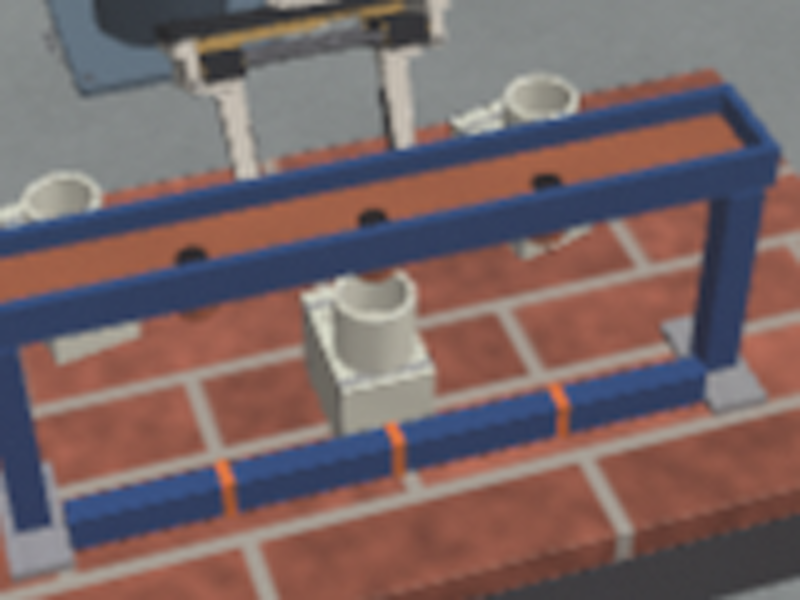

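View pics/t5.png

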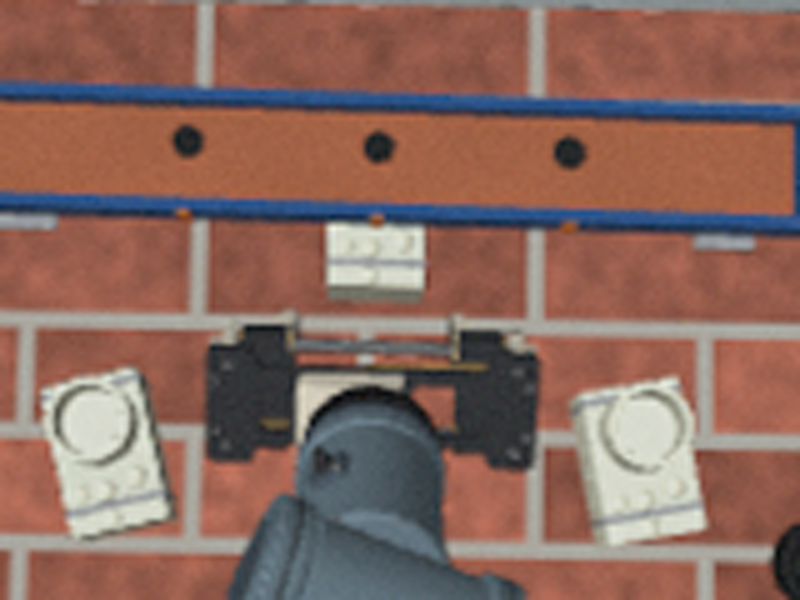

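```bash
cat >> h.py <<'E'
def rear(c,spot,yaw=SY):
    """rear-part edges of a placed mould, in station frame offsets (top plane z=170)"""
    I,xs,ys=ortho(c,spot,yaw,170,-40,60,.5) if 0 else (None,)*3
    o=np.array(spot)-np.array([np.cos(yaw),np.sin(yaw)])*60
    I,xs,ys=ortho(c,o,yaw,170,30,55,.5);G=I[:,:,1].astype(float)
    def cross(p,ax,thr,inside):
        # outward from inside index find crossing
        r=[]
        for step in(1,-1):
            i=inside
            while 0<=i+step<len(p) and p[i]>thr: i+=step
            j=i-step; r.append(ax[j]+(ax[i]-ax[j])*(p[j]-thr)/(p[j]-p[i]+1e-9) )
        return r
    out=[]
    for lo,hi in((-5,-1),(4,9)):
        p=G[(xs>lo)&(xs<hi)].mean(0); out.append(np.round(cross(p,ys,178,len(ys)//2),1).tolist())
    rr=[]
    for lo,hi in((8,25),(-25,-8)):
        p=G[:,(ys>lo)&(ys<hi)].mean(1);k=int(np.argmin(abs(xs+2)));r=cross(p,xs,178,k);rr.append(round(r[0]-60,1))
    return out,rr,I
E
python3 - <<'E'
from h import *
c=Cam(robot.get_image("top"))
a,b,I=rear(c,(678,1.3));print(a,b);cv2.imwrite("pics/r5.png",cv2.resize(I,None,fx=3,fy=3))
s=Cam(robot.get_image("scene"))
# front top edge of block & cup rim in scene
print("pred front top corners",[((s.proj([678+32+dx,1.3+y,170])-[185,135])*5+2).round(0).tolist() for dx in(0,-5) for y in(32,-32)])
E
```

```text
[[-31.7, 30.1], [-2.0, -2.2]] [np.float64(-66.8), np.float64(-67.4)]
pred front top corners [[[438.0, 369.0]], [[343.0, 391.0]], [[435.0, 363.0]], [[341.0, 385.0]]]
```

View pics/r5.png

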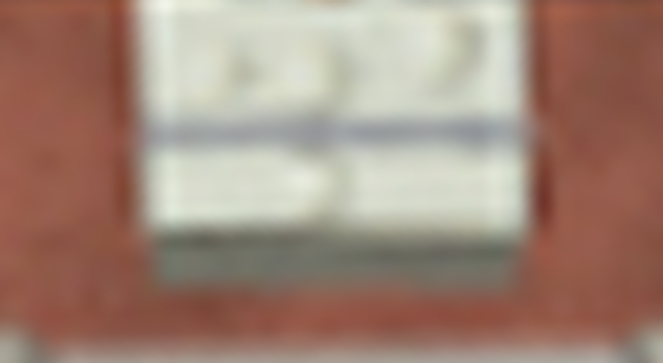

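```bash
python3 - <<'E'
from h import *
p=robot.current_tcp_pos()
robot.move_linear([p[0]-120,p[1]+40,p[2]+60],speed=200)
try: slide((498.2,175.1),.252,(679.4,116.3))
except robot.MotionError as e: print("ME",e)
d=robot.get_image("scene");cv2.imwrite("pics/s6.png",up(d["img"],185,135,345,255,5))
E
```

```text
pre 20.28
at False [475.9 169.  124.2] 21.35
grip 63.8 [-3.9  1.4  5.8] 21.93
short [622.4 117.8 123.9] [-6.2  3.7  6.2] 23.92
home True [-0.7  0.4  0.3] [-0.2  0.3  3. ] 24.54
```

View pics/s6.png

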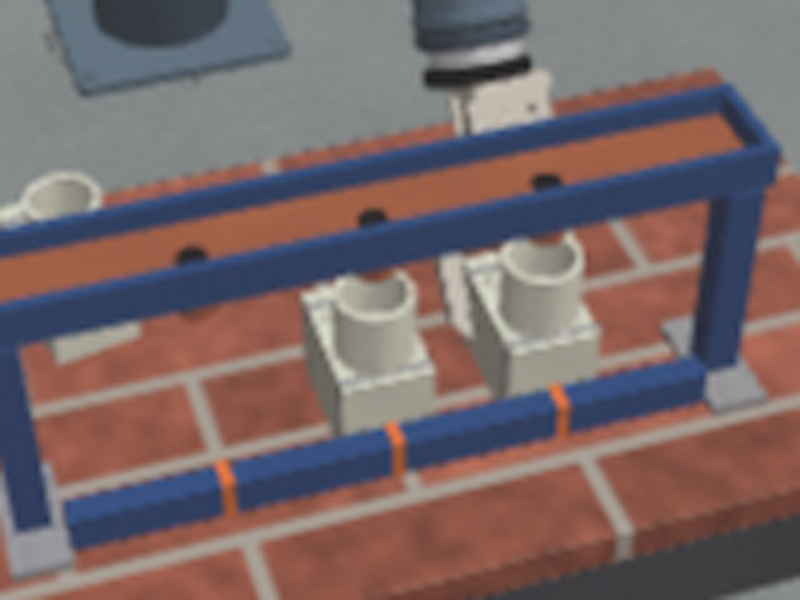

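```bash
python3 - <<'E'
from h import *
p=robot.current_tcp_pos()
hit=robot.move_linear(p+[5,0,0],speed=20,f_stop=15);print(hit,(robot.current_tcp_pos()-p).round(2),robot.current_contact_force().round(1))
leave()
p=robot.current_tcp_pos()
robot.move_linear([p[0]-60,p[1]-40,p[2]+70],speed=200)
robot.move_ptp([420,-120,310],[np.pi,-LEAN,.187])
c=Cam(robot.get_image("top"))
for sp in((678,1.3),(679.4,116.3)):
    a,b,I=rear(c,sp);print(a,b)
cv2.imwrite("pics/t6.png",up(c.img,180,120,340,240,5));print(robot.current_t())
E
```

```text
True [ 0.02  0.11 -0.09] [-2.4 -0.4  2.5]
left 26.4333
[[-31.7, 30.3], [-4.1, -3.6]] [np.float64(-66.9), np.float64(-67.4)]
[[-32.0, 30.3], [-14.2, -10.6]] [np.float64(-67.0), np.float64(-67.4)]
28.2
```

View pics/t6.png

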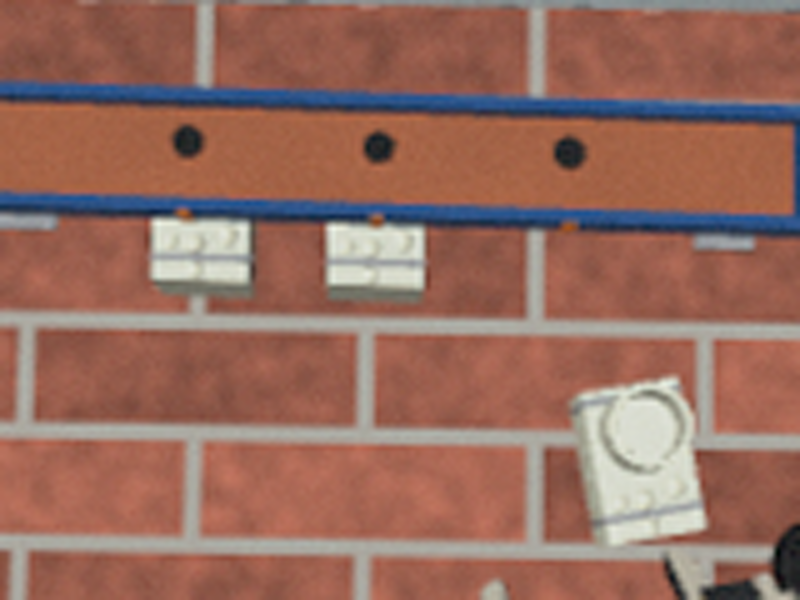

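```bash
python3 - <<'E'
from h import *
try: slide((498.9,-174.7),.187,(676.6,-113.7),gz=146)
except robot.MotionError as e: print("ME",e)
d=robot.get_image("scene");cv2.imwrite("pics/s7.png",up(d["img"],185,135,345,255,5))
E
```

```text
pre 28.72
at False [ 476.1 -179.3  130.4] 29.78
grip 64.0 [-3.5  3.3  5.7] 30.36
short [ 619.9 -113.4  129.7] [-4.4 -1.9  4. ] 32.38
home True [-0.3  0.5  0. ] [0.2 1.2 3.1] 33.01
```

View pics/s7.png

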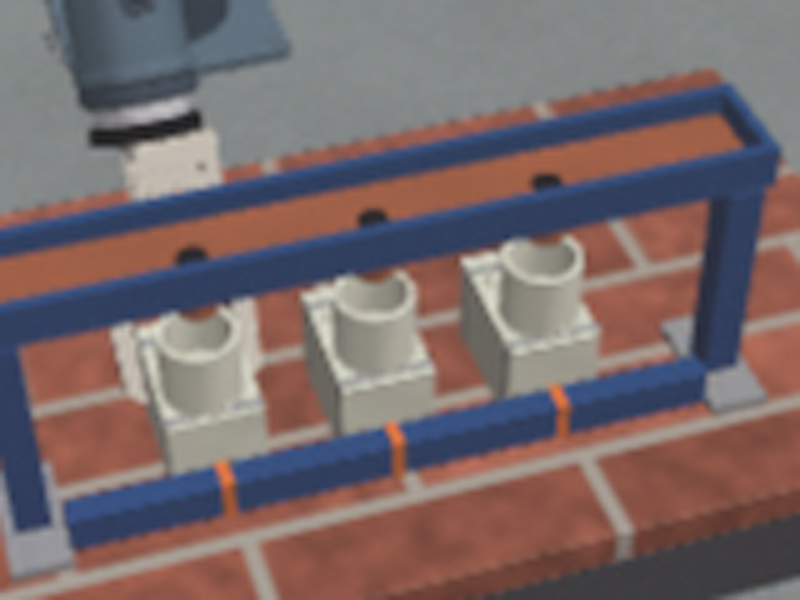

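```bash
python3 - <<'E'
from h import *
leave()
p=robot.current_tcp_pos()
robot.move_linear([p[0]-120,p[1]+40,p[2]+80],speed=200)
c=Cam(robot.get_image("top"))
for sp in((679.4,116.3),(678,1.3),(676.6,-113.7)):
    a,b,I=rear(c,sp);print(a[0],b)
print("cruc/cast px same?");cv2.imwrite("pics/t8.png",cv2.resize(c.img[100:250,80:430],None,fx=2.2,fy=2.2))
s=Cam(robot.get_image("scene"));cv2.imwrite("pics/s8.png",up(s.img,185,135,345,255,5))
for sp in((679.4,116.3),(678,1.3),(676.6,-113.7)):
    for r in(27,): print("pred rim centre",((s.proj([*sp,220])-[185,135])*5+2).round(0)[0], "rim front",((s.proj([sp[0]+27,sp[1],220])-[185,135])*5+2).round(0)[0],"base front",((s.proj([sp[0]+27,sp[1],170])-[185,135])*5+2).round(0)[0])
E
```

```text
left 34.6917
[-32.0, 30.3] [np.float64(-67.0), np.float64(-67.4)]
[-31.8, 30.3] [np.float64(-66.9), np.float64(-67.5)]
[-32.4, 32.7] [np.float64(-67.7), np.float64(-68.0)]
cruc/cast px same?
pred rim centre [543. 254.] rim front [559. 280.] base front [555. 337.]
pred rim centre [375. 290.] rim front [388. 318.] base front [388. 374.]
pred rim centre [199. 328.] rim front [210. 357.] base front [215. 413.]
```

View pics/t8.png

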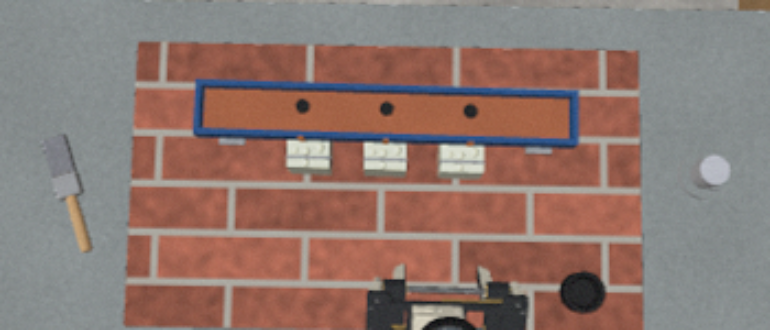

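View pics/s8.png

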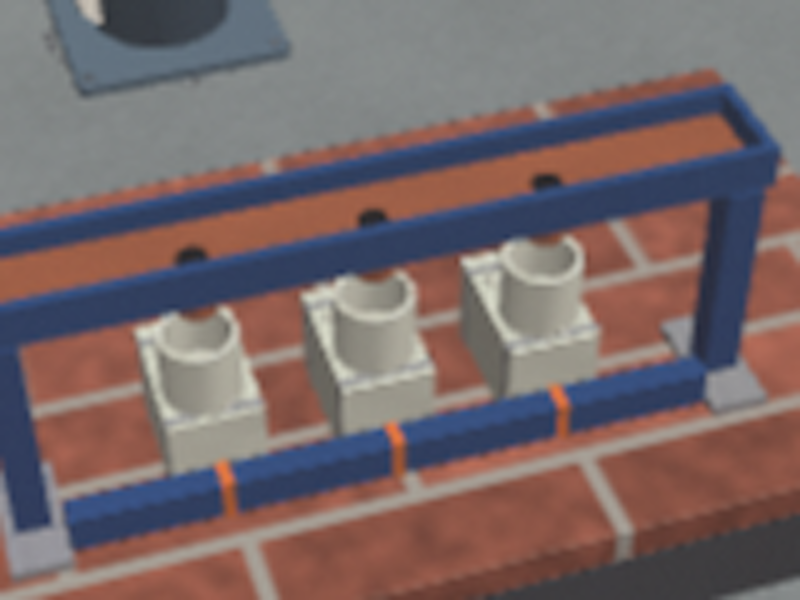

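All three cups sit under the spouts at the same height, with the blocks against the stop. The crucible (583,291), casting (714,170) and brush (67,190) are unmoved. I'm handing in.

```bash
python3 - <<'E'
from bench import robot
robot.sleep(.3); print(robot.current_t()); robot.hand_in()
E
```

```text
35.9917
the job is handed in; nothing more can be done
```

The three moulds are in the row under the spouts and home against the back stop. The loose cup is seated in mould_c. I handed the job in at about 36 s of the 72 s allowed; no verdict is reported.

- **Cup:** I set the cup into the mouth of the right-hand (-y) mould. The descent stopped on contact at TCP z 188.0 mm, the height worked out for a seated shoulder. In the pictures its rim is level with the two fixed cups. I did not measure its sideways fit in the mouth once it was seated.
- **Moulds:** I gripped each one across its width with the gripper leaned back 30 degrees, squared it up and slid it until it met the stop. The order was middle, left, right.

| Last check (top view) | Measured | Allowed |
|---|---|---|
| Rear edges relative to the spots (target -68 mm) | -66.9 to -68.0 mm | ±7 mm |
| Centre lines off the spouts | within about 1 mm | 10 mm |
| Out of square, from the rear edges | about 2 degrees or less | 5 degrees |

- **Contact with the stop:** I pushed the left mould again as a test and it did not move. I did not repeat that on the other two, but all three stopped within 1 mm of the expected home position.
- **Bystanders:** the crucible, brush and casting look unmoved in the last top picture. I judged that by eye and did not measure it.

No check failed. The camera calibration is only good to about 2 mm, which is well inside these limits.

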